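Stow the sample tray under the desk riser

TASK

Lay the loose double-eye link flat in the grey sample tray, then slide the tray under the desk riser, between its guide rails, until its roller catch has let the spear through and closed behind it, and let go. Ease it in by feel and never ram it against the dock; keep the tray and the link clear of the riser's underside, do not knock the riser, and leave everything else on the table where it is.

Things in the scene. Friction and masses are not known exactly. Their poses are not given: they have to be found in the camera images.
- link: The double-eye link: a flat metal connecting link 105 long, 40 wide at its two round ends, 18 thick, about 0.16 kg, with a straight neck 24 wide and 33 long in the middle. Lies flat on the table to the left or right of the riser. Origin: centre of its underside; x along its length, z up.
- tray: The sample tray: open grey plastic tray, outside 140 (x) by 150 (y) by 30 high, walls and floor 4 thick, about 0.28 kg, loose on the table on the other side from the link. A tab sticks out 75 mm from the middle of its front (-x) wall, a steel spear from its back (+x) wall. Origin: centre of its underside; x from tab to spear, z up.
- spear_tip (a point): Point of the spear behind the tray: 154 mm behind the tray's centre and 16 mm above the table. The spear has a 6 mm thick neck from tray x = 70 to 90 mm, then a round head 15 mm thick, tapered at both ends, up to this point. Same axes as the tray.
- tray_tab (a point): Point to pinch the tray's tab: the tab is 14 thick (along tray y), runs from 70 to 145 mm in front of the tray's centre and from 8 to 38 mm above the table. The point lies 125 mm in front of the tray's centre (tray x = -125 mm), 28 mm above the table. Bearing down on the tab adds drag. Same axes as the tray.
- riser: The desk riser, fixed: a dark wooden board 300 wide (y) and 275 deep (x), underside 42 and top 58 mm above the table, on two side legs; a fixed black speaker 34 high stands on it from 115 mm behind its front edge. Origin: on the table under the middle of the board's front edge; x points in under the board; z up. The home tray lies along this x, at y = 0, its centre at some x from 36 to 92 mm: not known beforehand, must be felt.
- dock: The dock under the riser, fixed to it: two aluminium rails 22 high, 156 mm apart inside (the tray plus 3 mm each side), with a roller catch and a sprung buffer between them at the back, out of sight, whose place along x differs by up to 50 mm from time to time. Rammed means more than 15 N between tray and dock. Origin and axes as the riser's.
- dock_mouth (a point): Middle of the dock's flared mouth, on the table, 10 mm in front of the board's front edge. The flares, 22 high, are about 190 mm apart here and narrow to the rails' 156 mm from 33 mm inside the edge on. Axes as the riser's.
- roller_l (a joint): Left (+y) roller of the catch, outward travel in m: 0 = closed, about 0.004 while the spear's head passes (the last 60 mm of the slide, 1 to 5 N more push), back to 0 (within 0.0012) once the tray is caught. Within 4 mm after that the spear meets the buffer, about 8 N per mm for 7 mm, then solid: 8 to 10 N more than plain sliding means home. Let go, it may come back 1 to 4 mm, still caught.
- roller_r (a joint): Right (-y) roller of the catch: as the left one.
- mug: White coffee mug, 92 high, bystander; origin: centre of underside.
- bow: Steel bow ring, about 130 across, 22 high, bystander; origin: centre of the ring's underside.
- pulley: Small pulley block lying flat, about 95 by 72 by 35 high, bystander; origin: underside, on the wheel's axis.
- mobile: Black mobile phone, 150 by 73 by 9, bystander; origin: centre of underside.
- mouse: Black computer mouse, 100 by 58 by 31 high, bystander; origin: centre of underside.
- sheave: Grey plastic sheave ring, 56 across, 16 high, bystander; origin: centre of underside.
There are look-alikes about, which are no part of the job. Of the things like the link, leave any that is blue; of the rest the smaller one is meant.

How it is judged:
On the way, in this order (a step that is already met when the one before it is completed fails the run):
1. the link lies flat in the tray, let go, with the tray still out in front of the riser (x of link in the frame of tray between -0.03 and 0.03 m and y of link in the frame of tray between -0.055 and 0.055 m and z of link in the frame of tray between 0.002 and 0.009 m and angle between link's own z axis and vertical below 0.1 rad and contact force between the fingers and link below 0.2 N and x of tray in the frame of riser below 0 m), for 0.2 s.
2. the tray is under the riser and the catch has closed behind the spear (x of tray in the frame of riser above 0.0325 m and y of tray in the frame of riser between -0.01 and 0.01 m and angle between tray's own z axis and vertical below 0.05 rad and value of joint each of roller_l, roller_r below 0.0012 m), for 0.2 s.
At the end, for the whole second after the job is handed in: The tray stands flat under the riser (centre more than 32 mm behind the board's front edge, within 10 mm of the middle), both rollers closed behind the spear (within 1.2 mm), the link flat inside the tray (within 0.1 rad), everything at rest (all of step 2 and x of link in the frame of tray between -0.03 and 0.03 m and y of link in the frame of tray between -0.055 and 0.055 m and z of link in the frame of tray between 0.002 and 0.009 m and angle between link's own z axis and vertical below 0.1 rad and linear speed of each of tray, link below 0.01 m/s); the robot touches nothing.
It fails at once if the tray or link presses on the riser (its underside, edge or legs) with more than 3 N (contact force between any of tray, link and riser above 3 N).
It fails at once if the tray is rammed against the dock (more than 15 N) (contact force between tray and dock above 15 N).
It fails at once if the robot knocks the riser (more than 10 N) (contact force between any of the arm, the fingers and riser above 10 N).
It fails at once if a bystander is moved by more than 25 mm (distance of any of mug, bow, pulley, mobile, mouse, sheave from where it was at the start of the episode above 0.025 m).
It also fails if it takes over 72 s, if anything falls off the work surface, if the arm or the gripper's body presses on something with over 40 N, if the wrist force passes 120 N, or if a joint passes its speed limit or range.

ROBOT

A 6-joint arm with a two-finger parallel gripper is mounted at the origin on the work surface. World frame = base frame: x ahead of the robot, y to its left, z up, the work surface at z = 0. Lengths are in m, angles in rad, forces in N, time in s.
With the tool pointing down it reaches from about 0.3 to 0.875 m from the base axis. Payload 6.4 kg.
Tool frame: the origin (TCP) lies between the finger pads; the fingertips stand 19 mm ahead of it and the grasp point (between the pads) is the TCP (tcp_to_tips is the distance from the TCP to the fingertips, in m); x points along the fingers, y is the direction in which the jaws open and shut, and the axes are right-handed (so a half turn about x gives the same grasp; the last joint's range is limited). The gripper opens to 88 mm and grips with 3 to 60 N. Pads are 18 mm wide; open, the fingers measure 123 mm over their backs; the gripper's body (75 mm by 187 mm) begins 45 mm behind the grasp point.
Start: joints at [-1.479, 0.181, 1.607, -0, 1.354, -0.206], TCP at [0.169, -0.55, 0.258] pointing down, gripper open.
Joint ranges: [-2.99, 2.99], [-0.89, 2.07], [0.3, 2.58], [-1.14, 4.28], [0, 2.63], [-3.12, 3.12]. Speed limits (rad/s): [2.57, 2.57, 3.01, 3.14, 3.14, 3.14].

INTERFACE

Orientations are given as a unit quaternion [w, x, y, z].
In Python, from plant import * gives the robot as it stands.
- The arm moves only by the tool drive_tool, never from a script. Its argument "commands" is one flat list of numbers, 7 for each row, row after row: the turn, a rotation vector about the world's x, y, z normalised to -1 to 1, where 1 is pi/2 rad, then the shift along the world's x, y, z normalised to -1 to 1, where 1 is 0.25 m, then the opening, from 0 (shut) to 1 (fully open). A call has 1 to 12 rows; each row is the pose to reach, as a shift and turn from the pose commanded when the call began; what a row does not reach only later rows make up. A row lasts 1/12 s, in which the tool goes at most 41.7 mm and 7.16 degrees, less where a joint would pass 70% of its speed; a pose out of reach is approached as far as the arm can. A call with a number of a shift or a turn outside -1 to 1 is refused whole. A call with a gripper value outside its range is refused whole. The fingers move at their own pace and stop on an object; "squeeze" is the grip in N (left out, the last holds). Time passes only in rows, so rows that repeat a pose let the fingers close. It gives the time, the measured TCP pose, the force and the opening at its end, in the units of the state.
- observe(): the state, without advancing time (a new reading comes with each control period).
- capture(name): name is "side" or "top" or "wrist"; returns the picture (400x640x3 uint8, red, green, blue); there is no depth.
- camera_info(name): a dict with "K" (3x3 intrinsics, pixels), "cam_to_world" (4x4, takes a point from camera to world coordinates); the wrist camera has in their place "T_tool_cam" (4x4, takes a point from camera to tool coordinates, whose origin is the TCP and whose axes are the tool frame's). Camera axes: x right, y up, looking along -z (the intrinsics and any distortion apply to the point x, -y, -z); pixel columns grow to the right and rows downward; lengths in m; the calibration is good to about 2 mm. A picture is of the moment at which its call begins: read the wrist's pose just before it. camera_info takes no time and is no camera call.
- sign_off(): hands the job in, once; it reports no verdict.
The state is a dict: "clock": time; "q": joint angles; "joint_velocities": joint speeds; "joint_torque": joint torques, N m; "ee_pos": TCP position; "tool_rot": TCP orientation; "ft_force": force on the tool from outside, world axes, zero at the start; "moment": the same for the moment, N m; "width": finger opening in m.
Only numpy, scipy, OpenCV 4.12 (cv2) and the standard library are available. Lean on these libraries where they do the work, as an engineer would, in place of code of your own. Each camera call takes 0.05 s, during which the arm holds its last target. There are 200 camera calls.

## Working session

There is one attempt and no reset: what is moved stays moved. The work goes in short steps, Python scripts to look and compute and a tool call to move; the robot and the scene stay as the last step left them, time stands still between calls to the robot, and variables do not carry over. Pictures are saved under pics/ and viewed, about 8 in all and at most 12, crops included, and the job is handed in when it is done.

Besides the shell and the picture viewer there is one more tool, called after ">>>" as name(argument=value, ...), one argument or row to a line, values as JSON. drive_tool: Moves the arm, as the interface text tells. Its arguments: {"type":"object","properties":{"commands":{"type":"array","items":{"type":"number","minimum":-1,"maximum":1}},"squeeze":{"type":"number"}},"required":["commands"]}

```bash
mkdir -p pics; ls
python3 - <<'E'
from plant import *
import cv2,numpy as np
s=observe();print(s['clock'],s['ee_pos'],s['tool_rot'],s['width'],s['ft_force'])
for n in('top','side'):
    cv2.imwrite(f'pics/{n}0.png',capture(n)[:,:,::-1]);c=camera_info(n);print(n,np.round(c['K'],1).tolist(),np.round(c['cam_to_world'],4).tolist(),[k for k in c])
c=camera_info('wrist');print(c)
E
```

```text
pics
0.0 [ 0.16869195 -0.5491827   0.25682714] [ 0.10430341  0.69932454  0.10549631 -0.69923995] 0.08835714384859128 [ 0.72528292 -0.9622275   0.60899925]
top [[446.6, 0.0, 316.5], [0.0, 446.6, 197.4], [0.0, 0.0, 1.0]] [[0.0074, 0.9962, -0.0871, 0.4295], [-1.0, 0.0076, 0.0022, 0.0253], [0.0028, 0.0871, 0.9962, 1.539], [0.0, 0.0, 0.0, 1.0]] ['K', 'cam_to_world']
side [[495.9, 0.0, 314.1], [0.0, 495.9, 197.5], [0.0, 0.0, 1.0]] [[-0.7576, 0.4392, -0.4829, -0.1973], [-0.6525, -0.5288, 0.5428, 0.8417], [-0.017, 0.7263, 0.6872, 1.1214], [0.0, 0.0, 0.0, 1.0]] ['K', 'cam_to_world']
{'K': array([[301.28908621,   0.        , 318.52656518],
       [  0.        , 301.28908621, 198.84762941],
       [  0.        ,   0.        ,   1.        ]]), 'T_tool_cam': array([[-1.75564105e-04,  2.94684989e-01, -9.55594436e-01,
        -1.26507190e-01],
       [ 9.99999976e-01, -7.51070649e-05, -2.06883817e-04,
        -1.51718560e-03],
       [-1.32737449e-04, -9.55594449e-01, -2.94684968e-01,
        -7.53878446e-02],
       [ 0.00000000e+00,  0.00000000e+00,  0.00000000e+00,
         1.00000000e+00]])}
```

View pics/top0.png

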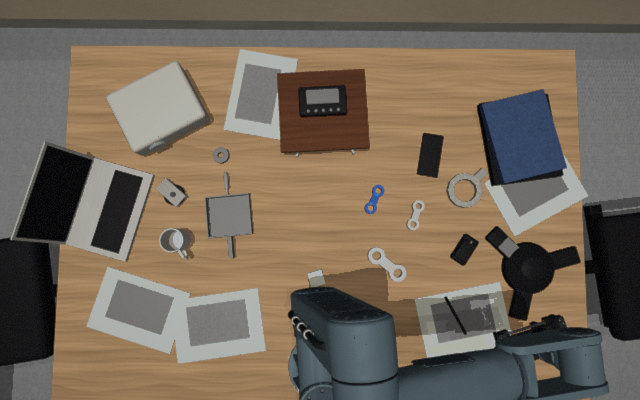

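View pics/side0.png

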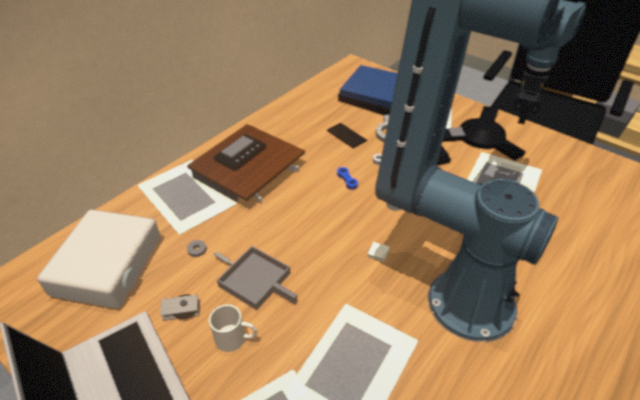

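Top view: tray at (229,216) with tab down at (231,247) and spear at (226,182). Riser front edge runs from (282,153) to (369,150). There are three link-like things: blue (375,200), excluded by colour; small white (416,215); and large white (387,265). The small white one is the one meant. I'll measure it and confirm in a crop.

```bash
cat > h.py <<'E'
from plant import *
import cv2,numpy as np
from scipy.spatial.transform import Rotation as R
def rays(uv,K,T,z):
    uv=np.atleast_2d(uv).astype(float);d=np.c_[(uv[:,0]-K[0,2])/K[0,0],-(uv[:,1]-K[1,2])/K[1,1],-np.ones(len(uv))]@T[:3,:3].T
    return (T[:3,3]+d*((z-T[2,3])/d[:,2])[:,None])
def cam(n,s=None):
    c=camera_info(n)
    if n!='wrist':return c['K'],c['cam_to_world']
    q=np.array(s['tool_rot']);T=np.eye(4);T[:3,:3]=R.from_quat(q[[1,2,3,0]]).as_matrix();T[:3,3]=s['ee_pos']
    return c['K'],T@c['T_tool_cam']
def px(P,K,T):
    p=(np.atleast_2d(P)-T[:3,3])@T[:3,:3];return np.c_[K[0,0]*p[:,0]/-p[:,2]+K[0,2],-K[1,1]*p[:,1]/-p[:,2]+K[1,2]]
def blob(mask,at):
    n,l,st,ce=cv2.connectedComponentsWithStats(mask.astype(np.uint8))
    k=1+np.argmin([np.hypot(*(c-at)) for c in ce[1:]]);return np.argwhere(l==k)[:,::-1],st[k,4]
E
python3 - <<'E'
from h import *
im=cv2.imread('pics/top0.png');hsv=cv2.cvtColor(im,cv2.COLOR_BGR2HSV).astype(int)
K,T=cam('top')
for p in[(416,215),(411,225),(387,265),(229,216),(231,247),(226,182),(300,140),(360,140),(300,160)]:print(p,hsv[p[1],p[0]])
lo=hsv[...,1]<60
def pca(name,m,at,z):
    u,n=blob(m,at);w=rays(u,K,T,z)[:,:2];r=cv2.minAreaRect(w.astype(np.float32)*1000);c=w.mean(0);v=np.linalg.svd(w-c,full_matrices=False)[2][0]
    print(name,n,'c',c.round(4),'rect',np.round(r[0],1),np.round(r[1],1),round(r[2],1),'axis deg',np.degrees(np.arctan2(v[1],v[0])).round(1))
pca('small',lo&(hsv[...,2]>110),(416,215),.018);pca('large',lo&(hsv[...,2]>110),(387,265),.018)
tm=lo&(hsv[...,2]<140);pca('tray',cv2.morphologyEx(tm.astype(np.uint8),cv2.MORPH_OPEN,np.ones((13,13))),(229,216),.03);pca('traytab',lo&(np.indices(lo.shape)[0]>150),(229,216),.03)
rm=((hsv[...,2]<120)&(hsv[...,1]>100)).astype(np.uint8);u,n=blob(rm,(323,112));print(n)
r=cv2.minAreaRect(u.astype(np.float32));b=cv2.boxPoints(r);print(b.round(1).tolist());print(rays(b,K,T,.058).round(4).tolist())
a=cv2.resize(im[170:295,345:475],None,fx=4,fy=4,interpolation=2);b=cv2.resize(im[160:270,180:280],None,fx=4,fy=4,interpolation=2)
o=np.zeros((500,930,3),np.uint8);o[:500,:520]=a;o[:440,530:930]=b;cv2.imwrite('pics/crop1.png',cv2.resize(o,(790,425)))
E
```

```text
(416, 215) [ 23  13 175]
(411, 225) [ 16  97 168]
(387, 265) [ 30   9 176]
(229, 216) [ 23   8 127]
(231, 247) [ 10   6 131]
(226, 182) [ 24  18 141]
(300, 140) [ 10 149  94]
(360, 140) [ 10 147  85]
(300, 160) [ 16 111 158]
small 250 c [ 0.5056 -0.316 ] rect [ 505.3 -315.6] [ 41.  105.4] 73.0 axis deg 162.6
large 500 c [ 0.3394 -0.2165] rect [ 339.5 -216.5] [149.8  58.1] 50.7 axis deg -129.2
tray 1854 c [0.4991 0.3199] rect [498.4 319.8] [141.  152.6] 5.9 axis deg 93.3
traytab 2060 c [0.4973 0.3197] rect [500.  321.2] [223.4 200.5] 46.9 axis deg -175.1
5857
[[275.8999938964844, 72.69999694824219], [365.20001220703125, 68.0], [369.5, 150.39999389648438], [280.29998779296875, 155.10000610351562]]
[[0.9849, 0.1635, 0.058], [1.004, -0.1412, 0.058], [0.7189, -0.1552, 0.058], [0.7005, 0.1446, 0.058]]
```

View pics/crop1.png

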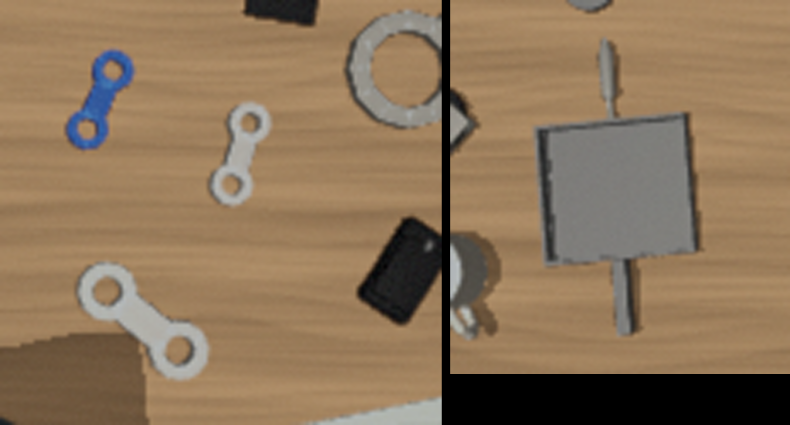

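The crop confirms it: the small white link is 105 x 41 mm, centred at about (0.505, -0.316) with its axis at -17.4°. The large one is 150 x 58 and the blue one is excluded. The tray is at about (0.499, 0.320), yaw +5.7°, with the tab towards -x.

```bash
cat >> h.py <<'E'
def plan(target,jawdeg,s=None,p0=None):
    """turn (norm) & shift (norm) from the present pose to tool-down at target with the jaws along jawdeg (mod 180)"""
    s=s or observe();q=np.array(s['tool_rot']);M=R.from_quat(q[[1,2,3,0]])
    best=None
    for a in(jawdeg,jawdeg+180):
        y=np.array([np.cos(np.radians(a)),np.sin(np.radians(a)),0]);x=np.array([0,0,-1.]);G=R.from_matrix(np.c_[x,y,np.cross(x,y)])
        v=(G*M.inv()).as_rotvec()
        if best is None or np.linalg.norm(v)<np.linalg.norm(best):best=v
    p=np.array(s['ee_pos']) if p0 is None else p0
    print('deg',np.degrees(best).round(2),'turn',(best/(np.pi/2)).round(4),'shift',((np.array(target)-p)/.25).round(4),'at',p.round(4),'t',round(s['clock'],2),'F',np.round(s['ft_force'],1),'w',round(s['width'],4))
E
python3 - <<'E'
from h import *
s=observe();M=R.from_quat(np.array(s['tool_rot'])[[1,2,3,0]]).as_matrix();print(M.round(3),s['q'])
plan([.505,-.316,.17],72.6)
E
```

```text
[[-0.     0.293 -0.956]
 [ 0.002 -0.956 -0.293]
 [-1.    -0.002 -0.   ]] [-1.47931233e+00  1.81436276e-01  1.60788039e+00  3.05510508e-06
  1.35381354e+00 -2.06271429e-01]
deg [-9.000e-02  2.000e-02 -3.446e+01] turn [-1.000e-03  2.000e-04 -3.829e-01] shift [ 1.3453  0.9329 -0.3477] at [ 0.1687 -0.5492  0.2569] t 0.1 F [-0.2 -0.9 -0.2] w 0.0881
```

>>> drive_tool(
  commands=[0,0,0.94,0.7,0.47,-0.16,1,0,0,0.94,0.7,0.47,-0.16,1,0,0,0.94,0.7,0.47,-0.16,1,0,0,0.94,0.7,0.47,-0.16,1,0,0,0.94,0.7,0.47,-0.16,1,0,0,0.94,0.7,0.47,-0.16,1,0,0,0.94,0.7,0.47,-0.16,1,0,0,0.94,0.7,0.47,-0.16,1,0,0,0.94,0.7,0.47,-0.16,1,0,0,0.94,0.7,0.47,-0.16,1,0,0,0.94,0.7,0.47,-0.16,1,0,0,0.94,0.7,0.47,-0.16,1],
)

```text
clock: 1.1
ee_pos: [0.3436, -0.4319, 0.2172]
tool_rot: [0.549, 0.445, 0.55, -0.445]
ft_force: [0.1, 0.2, -0.4]
width: 0.0878
```

>>> drive_tool(
  commands=[0,0,0.677,0.645,0.463,-0.19,1,0,0,0.677,0.645,0.463,-0.19,1,0,0,0.677,0.645,0.463,-0.19,1,0,0,0.677,0.645,0.463,-0.19,1,0,0,0.677,0.645,0.463,-0.19,1,0,0,0.677,0.645,0.463,-0.19,1,0,0,0.677,0.645,0.463,-0.19,1,0,0,0.677,0.645,0.463,-0.19,1,0,0,0.677,0.645,0.463,-0.19,1,0,0,0.677,0.645,0.463,-0.19,1],
)

```text
clock: 1.93
ee_pos: [0.5049, -0.316, 0.1696]
tool_rot: [0.699, 0.106, 0.699, -0.106]
ft_force: [-0.1, 0.1, 0.3]
width: 0.0882
```

Run:
```python
from h import *
s=observe();plan([.505,-.316,.17],72.6,s);K,T=cam('wrist',s)
im=capture('wrist')[:,:,::-1].copy();cv2.imwrite('pics/w1.png',im)
hsv=cv2.cvtColor(im,cv2.COLOR_BGR2HSV).astype(int)
g=px([.505,-.316,.018],K,T)[0];print(g,hsv[int(g[1]),int(g[0])])
m=(hsv[...,1]<60)&(hsv[...,2]>110);u,n=blob(m,g);w=rays(u,K,T,.018)[:,:2];r=cv2.minAreaRect(w.astype(np.float32)*1000);print(n,u.min(0),u.max(0),r,w.mean(0))
```

```text
deg [-0.04 -0.05 -0.14] turn [-0.0004 -0.0005 -0.0016] shift [0.0006 0.0001 0.0015] at [ 0.5049 -0.316   0.1696] t 1.93 F [-0.1  0.1  0.3] w 0.0882
[317.77094103 191.16767466] [ 21  21 119]
2653 [295 135] [338 241] ((504.36669921875, -316.91162109375), (39.864280700683594, 105.14604949951172), 72.98568725585938) [ 0.50102089 -0.31601133]
```

View pics/w1.png

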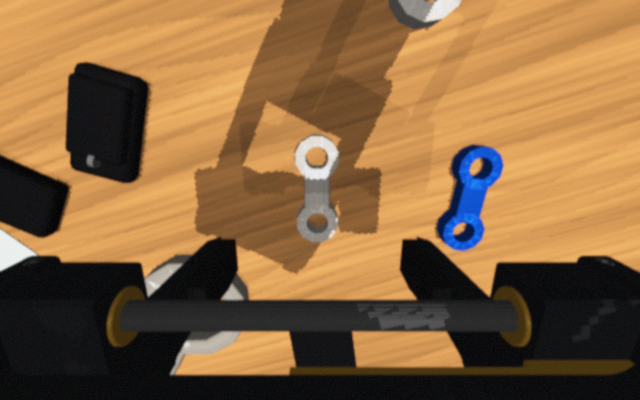

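Wrist view: the link lies upright under the tool at (317,190), aligned with the jaws, and blue is well clear at (468,197). Going down to grasp it.

>>> drive_tool(
  commands=[0,0,0,0,-0.003,-0.16,1,0,0,0,0,-0.003,-0.32,1,0,0,0,0,-0.003,-0.46,1,0,0,0,0,-0.003,-0.55,1,0,0,0,0,-0.003,-0.58,1,0,0,0,0,-0.003,-0.58,1,0,0,0,0,-0.003,-0.58,0,0,0,0,0,-0.003,-0.58,0,0,0,0,0,-0.003,-0.58,0,0,0,0,0,-0.003,-0.58,0,0,0,0,0,-0.003,-0.58,0,0,0,0,0,-0.003,-0.58,0],
  squeeze=25,
)

```text
clock: 2.98
ee_pos: [0.5053, -0.3175, 0.0261]
tool_rot: [0.699, 0.107, 0.699, -0.107]
ft_force: [0.3, 0.8, -0.3]
width: 0.0504
```

>>> drive_tool(
  commands=[0,0,0,0,0,0,0,0,0,0,0,0,0,0,0,0,0,0,0,0,0,0,0,0,0,0,0,0,0,0,0,0,0,0,0,0,0,0,0,0,0,0,0,0,0,0,0,0.05,0,0,0,0,0,0,0.2,0,0,0,0,0,0,0.36,0,0,0,0,0,0,0.48,0,0,0,0,0,0,0.48,0],
)

```text
clock: 3.9
ee_pos: [0.5083, -0.3201, 0.1536]
tool_rot: [0.703, 0.104, 0.695, -0.109]
ft_force: [1.3, -1.7, -0.5]
width: 0.0233
```

Run:
```python
from h import *
plan([.499,.320,.146],95.7)
```

```text
deg [ 0.38  0.61 23.09] turn [0.0042 0.0068 0.2565] shift [-0.0371  2.5602 -0.0302] at [ 0.5083 -0.3201  0.1536] t 3.9 F [ 1.3 -1.7 -0.5] w 0.0233
```

>>> drive_tool(
  commands=[0,0,0,0,0.04,0,0,0,0,0.02,0,0.12,0,0,0,0,0.04,0,0.22,0,0,0,0,0.07,0,0.34,0,0,0,0,0.1,0,0.46,0,0,0,0,0.13,0,0.58,0,0,0,0,0.15,0,0.7,0,0,0,0,0.18,0,0.82,0,0,0,0,0.2,0,0.94,0,0,0,0,0.22,0,1,0,0],
)

```text
clock: 4.73
ee_pos: [0.5025, -0.0629, 0.1431]
tool_rot: [0.705, -0.015, 0.709, 0.017]
ft_force: [0.7, -0.3, -2.0]
width: 0.0235
```

>>> drive_tool(
  commands=[0,0,0,0,0.12,0,0,0,0,0,0,0.24,0,0,0,0,0,0,0.36,0,0,0,0,0,0,0.48,0,0,0,0,0,0,0.6,0,0,0,0,0,0,0.72,0,0,0,0,0.01,0,0.84,0,0,0,0,0.02,0,0.96,0,0,0,0,0.036,0,1,0,0],
)

```text
clock: 5.48
ee_pos: [0.5024, 0.1864, 0.1434]
tool_rot: [0.705, -0.036, 0.708, 0.036]
ft_force: [-1.1, 0.0, -1.9]
width: 0.0235
```

>>> drive_tool(
  commands=[0,0,0,0,0.1,0,0,0,0,0,0,0.2,0,0,0,0,0,0,0.3,0,0,0,0,0,0,0.4,0,0,0,0,0,0,0.48,0,0,0,0,0,0,0.53,0,0,0,0,0,0,0.545,0,0,0,0,0,0,0.545,0,0,0,0,0,0,0.545,0,0],
)

```text
clock: 6.23
ee_pos: [0.5045, 0.3181, 0.1445]
tool_rot: [0.706, -0.035, 0.707, 0.034]
ft_force: [0.1, -0.3, -2.2]
width: 0.0236
```

Run:
```python
from h import *
s=observe();plan([.499,.320,.146],95.7,s);K,T=cam('wrist',s)
im=capture('wrist')[:,:,::-1].copy();cv2.imwrite('pics/w2.png',im)
```

```text
deg [ 0.06 -0.07  0.07] turn [ 0.0007 -0.0008  0.0007] shift [-0.0222  0.0076  0.0059] at [0.5045 0.3181 0.1445] t 6.23 F [ 0.1 -0.3 -2.2] w 0.0236
```

View pics/w2.png

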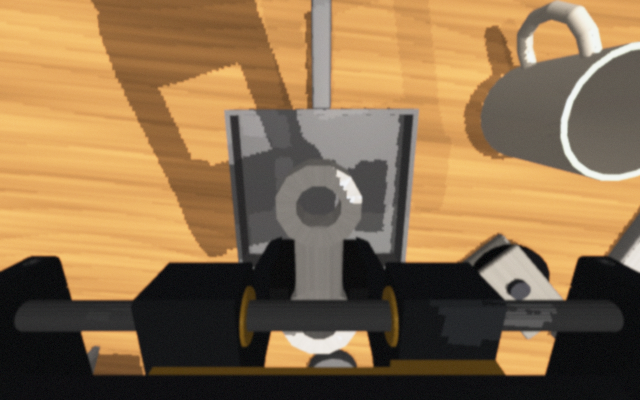

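Wrist view: the link hangs along the tray's x axis. The tray's front wall corners are at (225,111) and (418,109), with the tab at column 321. Casting rays to check the pose.

Run:
```python
from h import *
s=observe();K,T=cam('wrist',s)
w=rays([(225,111),(418,109)],K,T,.030);print(w.round(4));d=w[1]-w[0];yaw=np.arctan2(-d[0],d[1]);print(np.degrees(yaw),np.hypot(*d[:2]));c=w.mean(0)[:2]+.07*np.array([np.cos(yaw),np.sin(yaw)]);print('tray',c)
t=rays([(321,5),(321,100)],K,T,.038);print(t.round(4))
```

```text
[[0.4382 0.2403 0.03  ]
 [0.4223 0.3877 0.03  ]]
6.176228011726691 0.14829638638513754
tray [0.49986177 0.32155138]
[[0.3624 0.3068 0.038 ]
 [0.4232 0.313  0.038 ]]
```

>>> drive_tool(
  commands=[0,0,0,-0.018,0.01,-0.1,0,0,0,0,-0.018,0.01,-0.22,0,0,0,0,-0.018,0.01,-0.33,0,0,0,0,-0.018,0.01,-0.41,0,0,0,0,-0.018,0.01,-0.445,0,0,0,0,-0.018,0.01,-0.458,0,0,0,0,-0.018,0.01,-0.458,0,0,0,0,-0.018,0.01,-0.458,0],
)

```text
clock: 6.95
ee_pos: [0.5016, 0.3214, 0.0319]
tool_rot: [0.707, -0.034, 0.706, 0.035]
ft_force: [-0.1, -0.2, -1.7]
width: 0.0241
```

>>> drive_tool(
  commands=[0,0,0,0,0,0,0.6,0,0,0,0,0,0,0.6,0,0,0,0,0,0,0.6,0,0,0,0,0,0,0.6,0,0,0,0,0,0,0.6,0,0,0,0,0,0.1,0.6,0,0,0,0,0,0.25,0.6,0,0,0,0,0,0.4,0.6,0,0,0,-0.1,0,0.48,0.6,0,0,0,-0.24,-0.02,0.5,0.6,0,0,0,-0.36,-0.04,0.5,0.6,0,0,0,-0.46,-0.05,0.5,0.6],
)

```text
clock: 7.95
ee_pos: [0.3838, 0.3088, 0.1563]
tool_rot: [0.707, -0.035, 0.706, 0.035]
ft_force: [0.1, -0.1, -0.0]
width: 0.0528
```

Run:
```python
from h import *
c,a=np.array([.4999,.3215]),np.radians(6.0);p=c-.125*np.array([np.cos(a),np.sin(a)]);print(p)
s=observe();plan([p[0],p[1],.032],96,s)
o=[]
cv2.imwrite('pics/w3.png',np.vstack([capture('wrist')[100:,:,::-1],capture('top')[130:330,100:420,::-1].repeat(2,0).repeat(2,1)[:300]]))
```

```text
[0.37558476 0.30843394]
deg [-0.02  0.04  0.36] turn [-0.0002  0.0004  0.004 ] shift [-0.0329 -0.0013 -0.4973] at [0.3838 0.3088 0.1563] t 7.95 F [ 0.1 -0.1 -0. ] w 0.0528
```

View pics/w3.png

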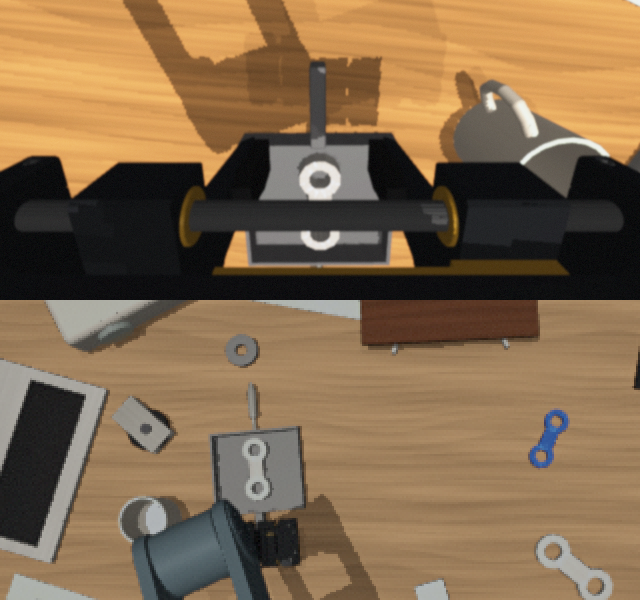

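The link lies flat and centred in the tray, which is still out in front of the riser. The flare tips show at full-frame pixels of about (296.5,154) and (353,151.5). Now gripping the tab.

>>> drive_tool(
  commands=[0,0,0.004,-0.036,0,0,0.6,0,0,0.004,-0.036,0,-0.12,0.6,0,0,0.004,-0.036,0,-0.26,0.6,0,0,0.004,-0.036,0,-0.38,0.6,0,0,0.004,-0.036,0,-0.47,0.6,0,0,0.004,-0.036,0,-0.504,0.6,0,0,0.004,-0.036,0,-0.504,0.4,0,0,0.004,-0.036,0,-0.504,0.2,0,0,0.004,-0.036,0,-0.504,0,0,0,0.004,-0.036,0,-0.504,0,0,0,0.004,-0.036,0,-0.504,0,0,0,0.004,-0.036,0,-0.504,0],
  squeeze=40,
)

```text
clock: 9.05
ee_pos: [0.3773, 0.3093, 0.0308]
tool_rot: [0.707, -0.037, 0.705, 0.037]
ft_force: [0.1, -2.8, 1.6]
width: 0.0149
```

>>> drive_tool(
  commands=[0,0,0,0,0,0,0,0,0,0,0,0,0,0,0,0,0,0,0,0,0],
)

```text
clock: 9.3
ee_pos: [0.3772, 0.3092, 0.0307]
tool_rot: [0.707, -0.037, 0.706, 0.037]
ft_force: [-0.9, -1.9, 6.7]
width: 0.0136
```

Run:
```python
from h import *
s=observe();plan([.37,.0,.03],93.5,s)
im=cv2.cvtColor(cv2.imread('pics/top0.png'),cv2.COLOR_BGR2HSV).astype(int);K,T=cam('top')
# front edge of the board: per-column last dark-brown row
m=(im[...,2]<120)&(im[...,1]>100)
cols=np.arange(290,362);rows=np.array([np.where(m[60:160,c])[0].max()+60 for c in cols]);print(rows[::6])
ln=np.polyfit(cols,rows,1);e=np.c_[cols,np.polyval(ln,cols)+.5];w=rays(e,K,T,.05);d=w[0]-w[-1];print('front edge yaw',np.degrees(np.arctan2(-d[0],d[1])))
# side edges at z=.058
for f in(0,-1):
    rr=np.arange(82,145);cc=np.array([np.where(m[r,250:400])[0][f]+250 for r in rr]);l=np.polyfit(rr,cc,1);p=np.c_[np.polyval(l,rr)+(0.5 if f else -.5),rr];w=rays(p,K,T,.058);d=w[0]-w[-1];print('side yaw',np.degrees(np.arctan2(d[1],d[0])),w[-1].round(4),w[0].round(4))
for z in(.05,.058,.042):print(z,rays([e[0],e[-1]],K,T,z).round(4).tolist())
t=capture('top');h=cv2.cvtColor(t[:,:,::-1].copy(),cv2.COLOR_BGR2HSV).astype(int)
f=(h[...,1]<70)&(h[...,2]>110)
n,l,st,ce=cv2.connectedComponentsWithStats((f[148:160,285:365]).astype(np.uint8));print(st[1:],ce[1:]+[285,148])
u=ce[1:]+[285,148];print(rays(u,K,T,.022).round(4))
```

```text
deg [-0.03  0.09 -2.47] turn [-0.0003  0.001  -0.0274] shift [-0.0289 -1.237  -0.0026] at [0.3772 0.3092 0.0307] t 9.3 F [-0.9 -1.9  6.7] w 0.0136
[154 151 153 153 153 153 152 151 151 151 151 150]
front edge yaw 3.8764295248473775
side yaw 3.507114346060513 [0.7385 0.1443 0.058 ] [0.9525 0.1574 0.058 ]
side yaw 3.573368457223902 [ 0.7408 -0.1545  0.058 ] [ 0.955  -0.1411  0.058 ]
0.05 [[0.7047, 0.1124, 0.05], [0.721, -0.1273, 0.05]]
0.058 [[0.7033, 0.112, 0.058], [0.7194, -0.1264, 0.058]]
0.042 [[0.7062, 0.1129, 0.042], [0.7225, -0.1281, 0.042]]
[[66  2  4  4  9]
 [11  5  2  4  8]] [[352.55555556 151.22222222]
 [296.5        154.5       ]]
[[ 0.7227 -0.101   0.022 ]
 [ 0.7098  0.0917  0.022 ]]
```

>>> drive_tool(
  commands=[0,0,0,0,0,0.004,0,0,0,0,0,0,0.004,0,0,0,0,0,-0.01,0.004,0,0,0,0,0,-0.03,0.004,0,0,0,0,0,-0.06,0.004,0,0,0,-0.003,0.005,-0.1,0.004,0,0,0,-0.006,0.01,-0.15,0.004,0,0,0,-0.009,0.015,-0.21,0.004,0,0,0,-0.012,0.018,-0.27,0.004,0,0,0,-0.015,0.02,-0.33,0.004,0,0,0,-0.018,0.022,-0.39,0.004,0,0,0,-0.021,0.024,-0.45,0.004,0],
)

```text
clock: 10.35
ee_pos: [0.3823, 0.1953, 0.0308]
tool_rot: [0.707, -0.025, 0.707, 0.025]
ft_force: [0.1, 4.4, 1.6]
width: 0.0139
```

>>> drive_tool(
  commands=[0,0,-0.003,0.005,-0.06,0.001,0,0,0,-0.006,0.008,-0.13,0.001,0,0,0,-0.006,0.008,-0.2,0.001,0,0,0,-0.006,0.008,-0.28,0.001,0,0,0,-0.006,0.008,-0.36,0.001,0,0,0,-0.006,0.008,-0.45,0.001,0,0,0,-0.006,0.008,-0.54,0.001,0,0,0,-0.006,0.008,-0.63,0.001,0,0,0,-0.006,0.008,-0.72,0.001,0,0,0,-0.006,0.008,-0.8,0.001,0,0,0,-0.006,0.008,-0.86,0.001,0,0,0,-0.006,0.008,-0.89,0.001,0],
)

```text
clock: 11.35
ee_pos: [0.3836, -0.0277, 0.0308]
tool_rot: [0.706, -0.021, 0.707, 0.021]
ft_force: [0.2, 3.6, -2.0]
width: 0.014
```

>>> drive_tool(
  commands=[0,0,0,0,0,0,0,0,0,0,0,0,0,0,0,0,0,0,0,0,0],
)

```text
clock: 11.6
ee_pos: [0.3839, -0.0256, 0.0308]
tool_rot: [0.706, -0.022, 0.707, 0.022]
ft_force: [-1.0, -1.3, -0.4]
width: 0.0135
```

Run:
```python
from h import *
s=observe();plan([.385,-.026,.0308],93.55,s)
a=capture('top');b=capture('side');cv2.imwrite('pics/top2.png',a[:,:,::-1]);cv2.imwrite('pics/side2.png',b[:,:,::-1])
x=a[60:280,240:420,::-1].repeat(2,0).repeat(2,1);y=b[110:290,180:400,::-1].repeat(2,0).repeat(2,1)
o=np.zeros((440,800,3),np.uint8);o[:,:360]=x;o[:360,360:]=y;cv2.imwrite('pics/v2.png',o)
```

```text
deg [-0.01 -0.05  0.02] turn [-0.0001 -0.0005  0.0003] shift [ 0.0042 -0.0015  0.0001] at [ 0.3839 -0.0256  0.0308] t 11.6 F [-1.  -1.3 -0.4] w 0.0135
```

View pics/v2.png

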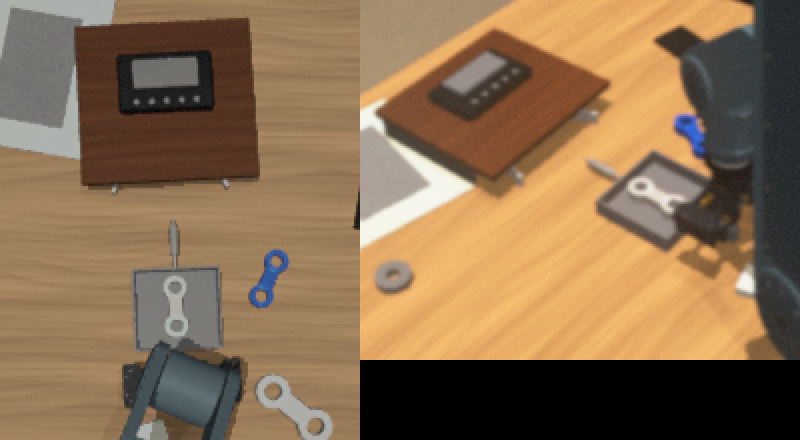

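Top view: the tray is in front of the riser with the link still along its axis. The spear tip at about (327,170) full-frame points between the flares at (297,154) and (352,151). I'll measure the lateral offset in this one camera.

Run:
```python
from h import *
K,T=cam('top');im=cv2.imread('pics/top2.png');h=cv2.cvtColor(im,cv2.COLOR_BGR2HSV).astype(int)
m=((h[...,1]<60)).astype(np.uint8);m[:165]=0;m[236:]=0;m[:,:300]=0;m[:,356:]=0
u,n=blob(m,(329,215));print(n,u.min(0),u.max(0))
body=u[(u[:,1]>196)&(u[:,1]<232)]
L=[];Rr=[]
for r in range(198,230):
    c=body[body[:,1]==r,0]
    if len(c)>25:L.append((c.min()-.5,r));Rr.append((c.max()+.5,r))
def fit(p,z):
    p=np.array(p);k=np.polyfit(p[:,1],p[:,0],1);k=np.polyfit(p[:,1],p[:,0],1,w=(abs(np.polyval(k,p[:,1])-p[:,0])<1.5)+1e-3);w=rays(np.c_[np.polyval(k,p[:,1]),p[:,1]],K,T,z);d=w[0]-w[-1];return w,np.degrees(np.arctan2(d[1],d[0]))
wl,al=fit(L,.03);wr,ar=fit(Rr,.03);mid=(wl+wr)/2;print('yaw',al,ar,'mid',mid[0],mid[-1],'width',np.hypot(*(wl-wr)[len(wl)//2][:2]))
sp=u[u[:,1]<193];w=rays([[sp[sp[:,1]==r,0].mean(),r] for r in range(sp[:,1].min(),192)],K,T,.016);d=w[0]-w[-1];print('spear',w[0],w[-1],np.degrees(np.arctan2(d[1],d[0])))
C=np.array([.714,-.0058]);a=np.radians(3.55);nrm=np.array([-np.sin(a),np.cos(a)])
for q in(mid[0],mid[-1],w[0],w[-1],np.array([.3839,-.0256])):print('lateral mm',((q[:2]-C)@nrm*1000).round(1),'along',((q[:2]-C)@[np.cos(a),np.sin(a)]*1000).round(1))
S,TS=cam('side')
b=cv2.imread('pics/side2.png');g=cv2.cvtColor(b,cv2.COLOR_BGR2HSV).astype(int)
n,l,st,ce=cv2.connectedComponentsWithStats(((g[...,1]<75)&(g[...,2]>110)).astype(np.uint8)[155:205,240:320]);
for i in range(1,n):
    if st[i,4]>4:p=ce[i]+[240,155];ww=rays(p,S,TS,.015)[0];print(st[i],p,ww,'lat',(ww[:2]-C)@nrm*1000)
```

```text
1905 [306 170] [351 235]
yaw 3.2123646568193407 2.888478451241032 mid [ 0.55980364 -0.01492662  0.03      ] [ 0.45495223 -0.02051417  0.03      ] width 0.14920127118200746
spear [ 0.65770386 -0.0101468   0.016     ] [ 0.58508535 -0.01397456  0.016     ] 3.0172977830845227
lateral mm 0.4 along -154.5
lateral mm 1.4 along -259.5
lateral mm -0.9 along -56.5
lateral mm -0.2 along -129.2
lateral mm 0.7 along -330.7
[48 10 11  6 45] [293.24444444 167.64444444] [ 0.73417014 -0.10015171  0.015     ] lat -95.41958400257111
[54 35 14  8 46] [300.65217391 193.5       ] [ 0.62642473 -0.01845609  0.015     ] lat -7.209181779891422
[15 39  6  7 25] [257.76 196.88] [0.72333047 0.0829841  0.015     ] lat 88.03599299556694
[66 43  7  7 13] [309.07692308 200.15384615] [ 0.58441668 -0.01235337  0.015     ] lat 1.4829443250257965
[71 42  9  8 47] [316.08510638 201.38297872] [ 0.56328313 -0.02246877  0.015     ] lat -7.304468262720793
```

>>> drive_tool(
  commands=[0,0,0.003,0.012,0.001,0,0,0,0,0.003,0.036,0.002,0,0,0,0,0.003,0.072,0.004,0,0,0,0,0.003,0.12,0.007,0,0,0,0,0.003,0.18,0.011,0,0,0,0,0.003,0.24,0.015,0,0,0,0,0.003,0.3,0.019,0,0,0,0,0.003,0.36,0.022,0,0,0,0,0.003,0.42,0.026,0,0,0,0,0.003,0.48,0.03,0,0,0,0,0.003,0.53,0.033,0,0,0,0,0.003,0.566,0.035,0,0],
)

```text
clock: 12.7
ee_pos: [0.5261, -0.0161, 0.0308]
tool_rot: [0.706, -0.024, 0.707, 0.024]
ft_force: [-8.3, -1.9, 8.2]
width: 0.0133
```

>>> drive_tool(
  commands=[0,0,0,0.01,0.001,0,0,0,0,0,0.02,0.001,0,0,0,0,0,0.03,0.002,0,0,0,0,0,0.04,0.002,0,0,0,0,0,0.05,0.003,0,0,0,0,0,0.06,0.004,0,0],
)

```text
clock: 13.2
ee_pos: [0.5391, -0.0157, 0.0308]
tool_rot: [0.705, -0.024, 0.708, 0.024]
ft_force: [-8.6, -0.4, 8.1]
width: 0.0138
```

```bash
cat >> h.py <<'E'
def rel():
    s=observe();C=np.array([.714,-.0058]);a=np.radians(3.55);e=np.array([np.cos(a),np.sin(a)]);n=np.array([-e[1],e[0]]);p=s['ee_pos'];f=s['ft_force']
    print('centre along',round(((p[:2]-C)@e+.125)*1000,1),'lat',round((p[:2]-C)@n*1000,1),'z',round(p[2]*1000,1),'F along/lat/z',round(f[:2]@e,1),round(f[:2]@n,1),round(f[2],1),'w',s['width'].round(4));plan([.7,0,.03],93.55,s)
    return s
E
python3 - <<'E'
from h import *
rel()
cv2.imwrite('pics/top3.png',capture('top')[:,:,::-1])
K,T=cam('top');im=cv2.imread('pics/top3.png');h=cv2.cvtColor(im,cv2.COLOR_BGR2HSV).astype(int)
m=((h[...,1]<60)).astype(np.uint8)
for r in(158,162,166,170,174,178,182):
    c=np.where(m[r,290:370])[0]+290
    if len(c):w=rays([(c.min()-.5,r),(c.max()+.5,r)],K,T,.03);q=w.mean(0)[:2];a=np.radians(3.55);print(r,c.min(),c.max(),'lat',((q-[.714,-.0058])@[-np.sin(a),np.cos(a)]*1000).round(1))
E
```

```text
Traceback (most recent call last):
  File "h.py", line 29, in rel
    print('centre along',round(((p[:2]-C)@e+.125)*1000,1),'lat',round((p[:2]-C)@n*1000,1),'z',round(p[2]*1000,1),'F along/lat/z',round(f[:2]@e,1),round(f[:2]@n,1),round(f[2],1),'w',s['width'].round(4));plan([.7,0,.03],93.55,s)
                                                                                                                                                                                     ^^^^^^^^^^^^^^^^
AttributeError: 'float' object has no attribute 'round'
```

>>> drive_tool(
  commands=[0,0,0,0,0,0.003,0,0,0,0,0,0,0.006,0,0,0,0,0,0,0.006,0],
)

```text
clock: 13.45
ee_pos: [0.5404, -0.0159, 0.0321]
tool_rot: [0.706, -0.024, 0.707, 0.024]
ft_force: [-0.6, -0.2, -1.9]
width: 0.0135
```

```bash
sed -i "s/s\['width'\].round(4)/round(float(s['width']),4)/" h.py
python3 - <<'E'
from h import *
rel()
cv2.imwrite('pics/top3.png',capture('top')[:,:,::-1])
K,T=cam('top');im=cv2.imread('pics/top3.png');h=cv2.cvtColor(im,cv2.COLOR_BGR2HSV).astype(int)
m=((h[...,1]<60)).astype(np.uint8)
for r in(158,162,166,170,174,178,182):
    c=np.where(m[r,290:370])[0]+290
    if len(c):w=rays([(c.min()-.5,r),(c.max()+.5,r)],K,T,.03);q=w.mean(0)[:2];a=np.radians(3.55);print(r,c.min(),c.max(),'lat',((q-[.714,-.0058])@[-np.sin(a),np.cos(a)]*1000).round(1))
E
```

```text
centre along -48.9 lat 0.7 z 32.1 F along/lat/z -0.6 -0.2 -1.9 w 0.0135
deg [-0.02 -0.04 -0.3 ] turn [-0.0002 -0.0005 -0.0033] shift [ 0.6383  0.0636 -0.0085] at [ 0.5404 -0.0159  0.0321] t 13.45 F [-0.6 -0.2 -1.9] w 0.0135
158 303 346 lat 2.4
162 303 346 lat 3.2
166 303 346 lat 3.9
170 304 346 lat 3.0
174 304 347 lat 2.1
178 304 347 lat 2.8
182 304 347 lat 3.6
```

>>> drive_tool(
  commands=[0,0,0,0.008,-0.003,-0.002,0,0,0,0,0.016,-0.003,-0.002,0,0,0,0,0.024,-0.003,-0.002,0,0,0,0,0.032,-0.002,-0.002,0,0,0,0,0.04,-0.002,-0.002,0,0,0,0,0.048,-0.001,-0.002,0],
)

```text
clock: 14.0
ee_pos: [0.5533, -0.0165, 0.0319]
tool_rot: [0.707, -0.024, 0.707, 0.024]
ft_force: [-1.2, -0.4, -2.4]
width: 0.0135
```

>>> drive_tool(
  commands=[0,0,0,0.008,0.0005,0,0,0,0,0,0.016,0.001,0,0,0,0,0,0.024,0.0015,0,0,0,0,0,0.032,0.002,0,0,0,0,0,0.04,0.0025,0,0,0,0,0,0.048,0.003,0,0],
)

```text
clock: 14.5
ee_pos: [0.5652, -0.0157, 0.032]
tool_rot: [0.707, -0.024, 0.707, 0.024]
ft_force: [-1.0, -0.2, -2.4]
width: 0.0134
```

>>> drive_tool(
  commands=[0,0,0,0.008,0.0005,0,0,0,0,0,0.016,0.001,0,0,0,0,0,0.024,0.0015,0,0,0,0,0,0.032,0.002,0,0,0,0,0,0.04,0.0025,0,0],
)

```text
clock: 14.92
ee_pos: [0.5752, -0.0151, 0.032]
tool_rot: [0.707, -0.024, 0.707, 0.024]
ft_force: [-1.9, 0.4, -2.1]
width: 0.0137
```

>>> drive_tool(
  commands=[0,0,0,0.008,0.0005,-0.001,0,0,0,0,0.016,0.001,-0.001,0,0,0,0,0.024,0.0015,-0.001,0,0,0,0,0.032,0.002,-0.001,0,0,0,0,0.04,0.0025,-0.001,0],
)

```text
clock: 15.33
ee_pos: [0.5852, -0.0144, 0.0317]
tool_rot: [0.707, -0.024, 0.707, 0.024]
ft_force: [-1.2, 0.1, -2.8]
width: 0.0135
```

>>> drive_tool(
  commands=[0,0,0,0.008,0.0005,0,0,0,0,0,0.016,0.001,0,0,0,0,0,0.024,0.0015,0,0,0,0,0,0.032,0.002,0,0,0,0,0,0.04,0.0025,0,0],
)

```text
clock: 15.75
ee_pos: [0.5952, -0.0138, 0.0317]
tool_rot: [0.707, -0.024, 0.707, 0.024]
ft_force: [-0.4, -0.0, -2.9]
width: 0.0136
```

>>> drive_tool(
  commands=[0,0,0,0.008,0.0005,0,0,0,0,0,0.016,0.001,0,0,0,0,0,0.024,0.0015,0,0,0,0,0,0.032,0.002,0,0,0,0,0,0.04,0.0025,0,0],
)

```text
clock: 16.17
ee_pos: [0.6051, -0.0132, 0.0317]
tool_rot: [0.707, -0.024, 0.707, 0.024]
ft_force: [-1.2, -0.1, -1.9]
width: 0.0138
```

>>> drive_tool(
  commands=[0,0,0,0.008,0.0005,-0.0015,0,0,0,0,0.016,0.001,-0.0015,0,0,0,0,0.024,0.0015,-0.0015,0,0,0,0,0.032,0.002,-0.0015,0,0,0,0,0.04,0.0025,-0.0015,0],
)

```text
clock: 16.58
ee_pos: [0.6149, -0.0126, 0.0312]
tool_rot: [0.706, -0.024, 0.707, 0.024]
ft_force: [-2.8, -0.4, -1.9]
width: 0.0136
```

>>> drive_tool(
  commands=[0,0,0,0.008,0.0005,0,0,0,0,0,0.016,0.001,0,0,0,0,0,0.024,0.0015,0,0,0,0,0,0.032,0.002,0,0,0,0,0,0.04,0.0025,0,0],
)

```text
clock: 17.0
ee_pos: [0.625, -0.0119, 0.0312]
tool_rot: [0.707, -0.024, 0.707, 0.024]
ft_force: [-3.4, 1.1, -1.2]
width: 0.0138
```

>>> drive_tool(
  commands=[0,0,0,0.008,0.0005,0,0,0,0,0,0.016,0.001,0,0,0,0,0,0.024,0.0015,0,0],
)

```text
clock: 17.25
ee_pos: [0.6314, -0.0116, 0.0314]
tool_rot: [0.707, -0.024, 0.707, 0.024]
ft_force: [-3.1, -0.5, -2.4]
width: 0.0137
```

>>> drive_tool(
  commands=[0,0,0,0.008,0.0005,0,0,0,0,0,0.016,0.001,0,0,0,0,0,0.024,0.0015,0,0],
)

```text
clock: 17.5
ee_pos: [0.6372, -0.0112, 0.0314]
tool_rot: [0.707, -0.024, 0.707, 0.024]
ft_force: [-3.0, -0.9, -2.6]
width: 0.0136
```

>>> drive_tool(
  commands=[0,0,0,0.008,0.0005,0,0,0,0,0,0.016,0.001,0,0,0,0,0,0.024,0.0015,0,0],
)

```text
clock: 17.75
ee_pos: [0.6432, -0.0108, 0.0314]
tool_rot: [0.707, -0.024, 0.707, 0.024]
ft_force: [-2.0, -0.8, -2.8]
width: 0.0136
```

>>> drive_tool(
  commands=[0,0,0,0.008,0.0005,0,0,0,0,0,0.016,0.001,0,0,0,0,0,0.024,0.0015,0,0],
)

```text
clock: 18.0
ee_pos: [0.6492, -0.0104, 0.0313]
tool_rot: [0.707, -0.024, 0.707, 0.024]
ft_force: [-2.8, -0.1, -3.0]
width: 0.0137
```

>>> drive_tool(
  commands=[0,0,0,0.007,0.0004,0,0,0,0,0,0.014,0.0008,0,0,0,0,0,0.02,0.0012,0,0],
)

```text
clock: 18.25
ee_pos: [0.6542, -0.0101, 0.0313]
tool_rot: [0.707, -0.024, 0.707, 0.024]
ft_force: [-1.8, -0.7, -1.0]
width: 0.0137
```

>>> drive_tool(
  commands=[0,0,0,0.006,0.0004,0,0,0,0,0,0.012,0.0007,0,0,0,0,0,0.016,0.001,0,0],
)

```text
clock: 18.5
ee_pos: [0.6582, -0.0099, 0.0314]
tool_rot: [0.707, -0.024, 0.707, 0.024]
ft_force: [-2.0, -0.1, -1.1]
width: 0.0135
```

>>> drive_tool(
  commands=[0,0,0,0.006,0.0004,0,0,0,0,0,0.012,0.0007,0,0,0,0,0,0.012,0.0007,0,0],
)

```text
clock: 18.75
ee_pos: [0.6614, -0.0097, 0.0314]
tool_rot: [0.707, -0.024, 0.706, 0.024]
ft_force: [-1.2, -0.2, -1.2]
width: 0.0135
```

>>> drive_tool(
  commands=[0,0,0,0.003,0.0002,0,0,0,0,0,0.005,0.0003,0,0,0,0,0,0.005,0.0003,0,0],
)

```text
clock: 19.0
ee_pos: [0.6623, -0.0097, 0.0314]
tool_rot: [0.707, -0.024, 0.707, 0.024]
ft_force: [-3.0, -0.6, -2.4]
width: 0.0137
```

>>> drive_tool(
  commands=[0,0,0,0.003,0.0002,0,0,0,0,0,0.005,0.0003,0,0,0,0,0,0.005,0.0003,0,0],
)

```text
clock: 19.25
ee_pos: [0.6636, -0.0096, 0.0314]
tool_rot: [0.707, -0.024, 0.707, 0.024]
ft_force: [-2.9, -1.0, -2.0]
width: 0.0138
```

>>> drive_tool(
  commands=[0,0,0,0.003,0.0002,0,0,0,0,0,0.005,0.0003,0,0,0,0,0,0.005,0.0003,0,0],
)

```text
clock: 19.5
ee_pos: [0.6649, -0.0095, 0.0313]
tool_rot: [0.707, -0.024, 0.707, 0.024]
ft_force: [-1.7, 0.2, -2.4]
width: 0.0136
```

>>> drive_tool(
  commands=[0,0,0,0.003,0.0002,0,0,0,0,0,0.006,0.0004,0,0,0,0,0,0.006,0.0004,0,0],
)

```text
clock: 19.75
ee_pos: [0.6665, -0.0094, 0.0314]
tool_rot: [0.707, -0.024, 0.707, 0.024]
ft_force: [-2.1, -0.5, -2.2]
width: 0.0136
```

>>> drive_tool(
  commands=[0,0,0,0.003,0.0002,0,0,0,0,0,0.006,0.0004,0,0,0,0,0,0.006,0.0004,0,0],
)

```text
clock: 20.0
ee_pos: [0.6682, -0.0093, 0.0315]
tool_rot: [0.707, -0.024, 0.706, 0.024]
ft_force: [-0.9, -0.0, -1.6]
width: 0.0136
```

>>> drive_tool(
  commands=[0,0,0,0.003,0.0002,0,0,0,0,0,0.005,0.0003,0,0,0,0,0,0.005,0.0003,0,0],
)

```text
clock: 20.25
ee_pos: [0.6695, -0.0093, 0.0315]
tool_rot: [0.707, -0.024, 0.706, 0.024]
ft_force: [-0.3, -0.7, -2.7]
width: 0.0137
```

>>> drive_tool(
  commands=[0,0,0,0.003,0.0002,0,0,0,0,0,0.005,0.0003,0,0,0,0,0,0.005,0.0003,0,0],
)

```text
clock: 20.5
ee_pos: [0.6706, -0.0092, 0.0315]
tool_rot: [0.707, -0.024, 0.706, 0.024]
ft_force: [-1.3, 0.9, -1.7]
width: 0.014
```

>>> drive_tool(
  commands=[0,0,0,0.003,0.0002,0,0,0,0,0,0.005,0.0003,0,0,0,0,0,0.005,0.0003,0,0],
)

```text
clock: 20.75
ee_pos: [0.6716, -0.0091, 0.0314]
tool_rot: [0.707, -0.024, 0.707, 0.024]
ft_force: [-0.2, -0.3, -1.8]
width: 0.0137
```

>>> drive_tool(
  commands=[0,0,0,0.003,0.0002,0,0,0,0,0,0.005,0.0003,0,0,0,0,0,0.005,0.0003,0,0],
)

```text
clock: 21.0
ee_pos: [0.6728, -0.009, 0.0314]
tool_rot: [0.707, -0.024, 0.707, 0.024]
ft_force: [-0.7, 0.2, -2.5]
width: 0.0137
```

>>> drive_tool(
  commands=[0,0,0,0.003,0.0002,0,0,0,0,0,0.005,0.0003,0,0,0,0,0,0.005,0.0003,0,0],
)

```text
clock: 21.25
ee_pos: [0.674, -0.0089, 0.0313]
tool_rot: [0.707, -0.024, 0.707, 0.024]
ft_force: [-1.1, -0.3, -2.6]
width: 0.0136
```

>>> drive_tool(
  commands=[0,0,0,0.003,0.0002,0,0,0,0,0,0.005,0.0003,0,0,0,0,0,0.005,0.0003,0,0],
)

```text
clock: 21.5
ee_pos: [0.6753, -0.0089, 0.0313]
tool_rot: [0.707, -0.024, 0.707, 0.024]
ft_force: [-1.7, -0.6, -2.0]
width: 0.0137
```

>>> drive_tool(
  commands=[0,0,0,0.003,0.0002,0,0,0,0,0,0.005,0.0003,0,0,0,0,0,0.005,0.0003,0,0],
)

```text
clock: 21.75
ee_pos: [0.6766, -0.0088, 0.0313]
tool_rot: [0.707, -0.024, 0.707, 0.024]
ft_force: [-1.6, -0.7, -1.5]
width: 0.0139
```

>>> drive_tool(
  commands=[0,0,0,0.003,0.0002,0,0,0,0,0,0.005,0.0003,0,0,0,0,0,0.005,0.0003,0,0],
)

```text
clock: 22.0
ee_pos: [0.6778, -0.0087, 0.0313]
tool_rot: [0.707, -0.024, 0.707, 0.024]
ft_force: [-1.4, -0.1, -1.4]
width: 0.0136
```

>>> drive_tool(
  commands=[0,0,0,0.003,0.0002,0,0,0,0,0,0.005,0.0003,0,0,0,0,0,0.005,0.0003,0,0],
)

```text
clock: 22.25
ee_pos: [0.6782, -0.0086, 0.031]
tool_rot: [0.706, -0.024, 0.707, 0.024]
ft_force: [-5.4, 0.0, -0.3]
width: 0.0134
```

Run:
```python
from h import *
rel()
cv2.imwrite('pics/top4.png',capture('top')[:,:,::-1])
a=cv2.imread('pics/top4.png')[100:230,270:390];b=capture('side')[120:250,200:330,::-1]
o=np.hstack([cv2.resize(a,(400,433),interpolation=2),cv2.resize(b,(400,433),interpolation=2)]);cv2.imwrite('pics/v4.png',o)
```

```text
centre along 89.1 lat -0.6 z 31.0 F along/lat/z -5.4 0.4 -0.3 w 0.0134
deg [-0.01 -0.11 -0.29] turn [-0.0001 -0.0012 -0.0032] shift [ 0.0871  0.0343 -0.0041] at [ 0.6782 -0.0086  0.031 ] t 22.25 F [-5.4  0.  -0.3] w 0.0134
```

View pics/v4.png

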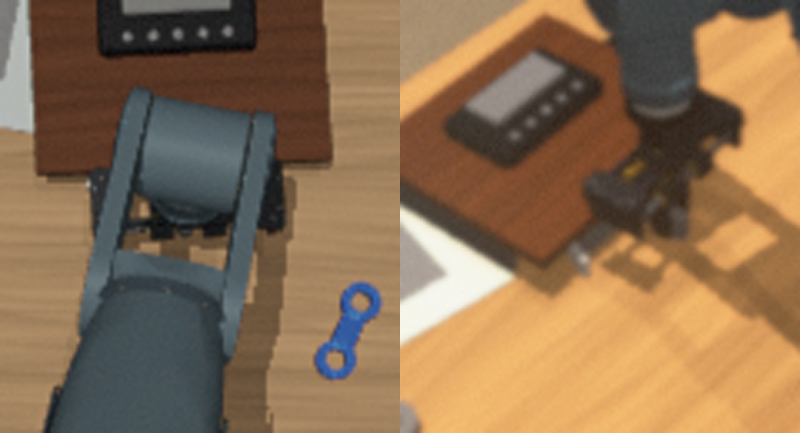

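The tray is fully under the board, and the force has jumped to -5.4 N with the tool lagging, so the buffer is met. A little more push to reach home force.

>>> drive_tool(
  commands=[0,0,0,0.002,0.0001,0,0,0,0,0,0.003,0.0002,0,0,0,0,0,0.003,0.0002,0,0],
)

```text
clock: 22.6
ee_pos: [0.6784, -0.0085, 0.0308]
tool_rot: [0.706, -0.024, 0.708, 0.024]
ft_force: [-8.2, -0.4, -0.1]
width: 0.0138
```

>>> drive_tool(
  commands=[0,0,0,0.002,0.0001,0,0,0,0,0,0.002,0.0001,0,0,0,0,0,0.002,0.0001,0,0],
)

```text
clock: 22.85
ee_pos: [0.6785, -0.0085, 0.0309]
tool_rot: [0.705, -0.024, 0.708, 0.024]
ft_force: [-8.7, -0.6, 2.5]
width: 0.0139
```

>>> drive_tool(
  commands=[0,0,0,0.001,0.0001,0,0,0,0,0,0.002,0.0001,0,0,0,0,0,0.002,0.0001,0,0],
)

```text
clock: 23.1
ee_pos: [0.6786, -0.0085, 0.0308]
tool_rot: [0.705, -0.024, 0.709, 0.024]
ft_force: [-10.5, -1.7, 2.6]
width: 0.0138
```

The push is 9 N above plain sliding, so this is home. A gentle tug will confirm it is caught before I let go.

>>> drive_tool(
  commands=[0,0,0,-0.004,-0.0003,0,0,0,0,0,-0.008,-0.0005,0,0,0,0,0,-0.012,-0.0007,0,0,0,0,0,-0.014,-0.0009,0,0,0,0,0,-0.014,-0.0009,0,0],
)

```text
clock: 23.52
ee_pos: [0.6778, -0.0088, 0.0316]
tool_rot: [0.707, -0.024, 0.706, 0.024]
ft_force: [0.1, -0.3, -3.0]
width: 0.0135
```

>>> drive_tool(
  commands=[0,0,0,-0.004,-0.0003,0,0,0,0,0,-0.008,-0.0005,0,0,0,0,0,-0.01,-0.0006,0,0,0,0,0,-0.01,-0.0006,0,0],
)

```text
clock: 23.85
ee_pos: [0.6749, -0.0089, 0.0315]
tool_rot: [0.707, -0.024, 0.706, 0.024]
ft_force: [1.7, 0.0, -2.9]
width: 0.0138
```

>>> drive_tool(
  commands=[0,0,0,-0.004,-0.0003,0,0,0,0,0,-0.006,-0.0004,0,0,0,0,0,-0.006,-0.0004,0,0],
)

```text
clock: 24.1
ee_pos: [0.6735, -0.0091, 0.0315]
tool_rot: [0.707, -0.024, 0.706, 0.024]
ft_force: [1.7, -1.5, -2.8]
width: 0.0137
```

>>> drive_tool(
  commands=[0,0,0,-0.004,-0.0003,0,0,0,0,0,-0.006,-0.0004,0,0,0,0,0,-0.006,-0.0004,0,0],
)

```text
clock: 24.35
ee_pos: [0.6721, -0.0091, 0.0316]
tool_rot: [0.707, -0.024, 0.706, 0.024]
ft_force: [3.1, 0.3, -3.0]
width: 0.0135
```

Resistance to the pull is growing, so the rear taper is on the rollers and the tray is caught. Pushing back home, then releasing.

>>> drive_tool(
  commands=[0,0,0,0.006,0.0004,0,0,0,0,0,0.012,0.0007,0,0,0,0,0,0.018,0.0011,0,0,0,0,0,0.022,0.0014,0,0,0,0,0,0.022,0.0014,0,0],
)

```text
clock: 24.77
ee_pos: [0.677, -0.0087, 0.0311]
tool_rot: [0.706, -0.024, 0.707, 0.024]
ft_force: [-1.1, -0.4, -0.9]
width: 0.0136
```

>>> drive_tool(
  commands=[0,0,0,0.004,0.0003,0,0,0,0,0,0.007,0.0004,0,0,0,0,0,0.007,0.0004,0,0],
)

```text
clock: 25.02
ee_pos: [0.6783, -0.0086, 0.0309]
tool_rot: [0.706, -0.024, 0.707, 0.024]
ft_force: [-4.7, -0.2, -1.3]
width: 0.0141
```

>>> drive_tool(
  commands=[0,0,0,0.002,0.0001,0,0,0,0,0,0.004,0.0002,0,0,0,0,0,0.004,0.0002,0,0],
)

```text
clock: 25.27
ee_pos: [0.6785, -0.0085, 0.0308]
tool_rot: [0.705, -0.024, 0.708, 0.024]
ft_force: [-8.4, -1.0, 1.1]
width: 0.0134
```

>>> drive_tool(
  commands=[0,0,0,-0.004,-0.0002,0,0,0,0,0,-0.007,-0.0004,0,0,0,0,0,-0.007,-0.0004,0,0,0,0,0,-0.007,-0.0004,-0.001,0.25,0,0,0,-0.007,-0.0004,-0.001,0.5,0,0,0,-0.007,-0.0004,-0.001,0.5,0,0,0,-0.007,-0.0004,-0.001,0.5,0,0,0,-0.007,-0.0004,-0.001,0.5,0,0,0,-0.007,-0.0004,-0.001,0.5,0,0,0,-0.007,-0.0004,-0.001,0.5],
)

```text
clock: 26.1
ee_pos: [0.6784, -0.0087, 0.0312]
tool_rot: [0.707, -0.024, 0.707, 0.024]
ft_force: [-0.6, 0.1, 0.6]
width: 0.0441
```

Released, with a clear gap each side of the tab. Lifting straight up, then back.

>>> drive_tool(
  commands=[0,0,0,0,0,0.06,0.5,0,0,0,0,0,0.16,0.5,0,0,0,0,0,0.3,0.5,0,0,0,-0.04,0,0.44,0.5,0,0,0,-0.14,0,0.5,0.5,0,0,0,-0.28,0,0.5,0.5,0,0,0,-0.42,0,0.5,0.5,0,0,0,-0.56,0,0.5,0.5,0,0,0,-0.7,0,0.5,0.5,0,0,0,-0.84,0,0.5,0.5,0,0,0,-0.9,0,0.5,0.5,0,0,0,-0.9,0,0.5,0.5],
)

```text
clock: 27.1
ee_pos: [0.4504, -0.0082, 0.1566]
tool_rot: [0.706, -0.024, 0.707, 0.024]
ft_force: [-0.1, 0.1, 0.3]
width: 0.0438
```

Run:
```python
from h import *
s=observe();print(s['clock'],np.round(s['ee_pos'],3),np.round(s['ft_force'],1))
cv2.imwrite('pics/top5.png',capture('top')[:,:,::-1])
a=cv2.imread('pics/top5.png');K,T=cam('top');h=cv2.cvtColor(a,cv2.COLOR_BGR2HSV).astype(int)
m=((h[...,1]<70)&(h[...,2]<200)).astype(np.uint8);m[:152]=0;m[200:]=0;m[:,305:]&=1;m[:,:305]=0;m[:,345:]=0
ys,xs=np.where(m);print('tab rows',ys.min() if len(ys) else None,ys.max() if len(ys) else None)
b=capture('side')[100:280,160:400,::-1]
o=np.zeros((400,800,3),np.uint8);o[:,:400]=cv2.resize(a[100:220,270:390],(400,400),interpolation=2);o[:300,400:]=cv2.resize(b,(400,300),interpolation=2);cv2.imwrite('pics/v5.png',o)
for p in ([321,177],[321,180],[321,174]):print(p,rays(p,K,T,.038).round(4))
```

```text
27.1 [ 0.45  -0.008  0.157] [-0.1  0.1  0.3]
tab rows 152 170
[321, 177] [[0.6303 0.0072 0.038 ]]
[321, 180] [[0.6201 0.0071 0.038 ]]
[321, 174] [[0.6406 0.0072 0.038 ]]
```

View pics/v5.png

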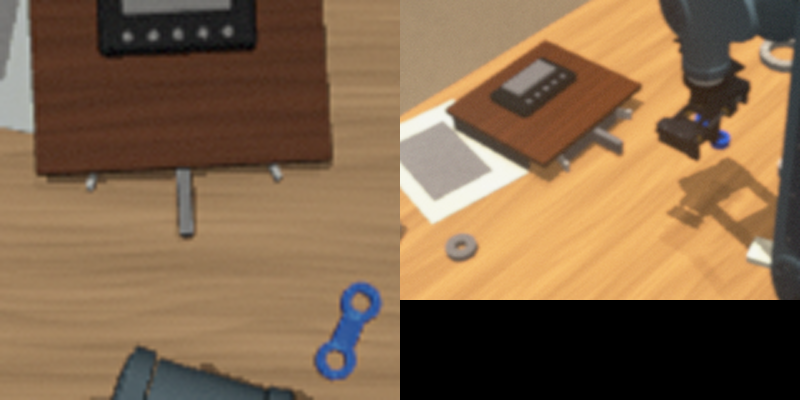

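Top view: the tab protrudes from under the board, its end at about (325,170) full-frame, midway between the flares. The arm is clear, and the riser and the blue link are undisturbed. The top camera read the spear tip 3-5 mm short in x earlier; with that correction, the tab end agrees with the tray still being at home. Handing in.

```bash
python3 -c "
from plant import *
print(sign_off())"
```

```text
the job is handed in; nothing more can be done
None
```

The job is handed in. The small white link lies flat in the tray, and the tray is under the riser with its spear held by the catch, as far as I could feel from outside. I let go and moved the arm clear. The clock read about 27 s before the last pictures, of the 72 s allowed.

- **Slide in:** I pushed the tray in by its tab. The catch added about 2 N, which faded again near 78–83 mm. The tray met the buffer with its centre near 89 mm, and I stopped at about 9 N above plain sliding.
- **Catch test:** a gentle tug drew the tray back about 6 mm and the pull rose to 3.1 N, which fits the spear being held. I pushed it home again, took off the load and opened the fingers.
- **Last picture:** only the tab shows, midway between the flares, and the riser looks undisturbed. I did not check each bystander separately.
- **Forces:** the highest push I read was 10.5 N, while seating against the buffer. Earlier, in front of the rails, bearing down on the tab gave about 8 N of drag, so I raised the grip by about 1 mm.

**Checks that disagreed or were weak:**
- The last top picture put the tab end about 4 mm further out than the arm's position did. The same camera read the spear tip 3–5 mm short in x earlier, so I put it down to calibration.
- One rough side-to-side reading at the dock mouth was about 3 mm off centre. The tray still went in with almost no sideways force.
- I couldn't see the rollers or the link under the board, so the rollers being closed rests on the forces I felt. I last saw the link flat and centred just before the slide.

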